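# Open the used-oil can: hasp off, unscrew the cap, hold it clear

### The job

Of the two used-oil cans on the pan lid, one still has its hasp shut over its cap; it is to be opened for filling. Swing the hasp up off its catch and right over to the other side, then unscrew that cap and lift it off: nobody remembers whether its thread is right-hand or left-hand, so feel which way it comes loose. Finish still holding the cap, level and straight above its neck, a hand's breadth higher than it sat, and leave the other can's cap and everything round about alone.

Things in the scene. Friction and masses are not known exactly. Their poses are not given: they have to be found in the camera images.
- can_shut: the used-oil can to open: steel box 120 (own x) x 110 (own y) mm, heavy, does not move; deck 100 mm above the pan lid; origin under its centre; own x points away from the robot, y to its left. Neck with screw cap in the middle of the deck; bow handle on the front wall. The hasp's catch (own y = -41) and hinge bracket (own y = +51) stand up to 66 mm above the deck. It may be the left or the right can
- hasp (a joint): hasp of that can: steel strap 22 mm wide, 4 mm thick, shut level over the cap along the can's own y, 51 mm above the deck. Hinged at the can's left (+y) side about its own x; free end at the right. 0 = shut on its catch, grows as the free end swings up and over to the left; stop at 2.4 rad. 80 g, swings freely: below about 1.5 rad it falls shut, above about 1.65 it falls over to the stop
- hasp_hinge (a point): middle of the hasp's hinge pin: can's own (0, 45, 151) mm; fixed to the can
- hasp_tab (a point): middle of the thumb tab at the hasp's free end, 110 mm from the hinge pin; the tab is 22 mm wide (along the can's own x), 26 mm long (along the strap), 6 mm thick; shut, it stands out beyond the catch at the can's own (0, -65, 151) mm, free all round. Pinched by its side edges it turns between the fingers as it swings
- cap_grip (a point): middle of the bar grip on the cap to take off; axes of the cap, which are the can's while shut. Bar 52 mm long, at 45 degrees: its length runs half-way between own +x and own +y; 14 mm thick, 20 mm tall. The point is 34 mm above the cap's lower edge, 137 mm above the pan lid while shut; the bar's top is 10 mm above it, the round part's flat top 10 mm below. Round part 58 mm across; about 120 g
- neck_mouth (a point): centre of that neck's mouth: can's own (0, 0, 122) mm; fixed. Neck 34 mm across, 47 over its three short threads, 22 tall. One way the cap meets a hard stop after 0.1 rad; the other way it turns easily, is clear of the thread after 0.9 rad and meets a stop at 1.3 rad: in between it lifts straight off (it does not rise by itself). Which way loosens differs from start to start
- other_grip (a point): middle of the bar grip on the other can's cap, 137 mm above the pan lid; that can is of the same kind and size, stands on the other side of the pan lid's bow handle, and its hasp is already laid back, fixed: it slopes up to the left, its end 136 mm left of this point and 237 mm above the pan lid; to be left alone
- salt: white-metal salt dredger, 68 mm across, 115 mm tall; origin under its centre; to be left alone
- vinegar: brown vinegar bottle with a nozzle, 56 mm across, 194 mm tall; origin under its centre; to be left alone
- pot: small steel pot, 67 mm across, 52 mm tall; origin under its centre; to be left alone
- tub: small lidded sauce tub, 66 x 73 x 37 mm; origin under its centre; to be left alone
- tongs: sprung steel tongs lying flat, 41 x 268 x 21 mm, long along own y; origin under their centre; to be left alone
- order_pad: order pad lying flat, 116 x 74 x 9 mm; origin under its centre; to be left alone
- pen: black marker pen lying flat, 17 x 134 x 17 mm, long along own y; origin under its centre; to be left alone
- padlock: small brass padlock lying flat, 38 x 55 x 16 mm; origin under the middle of its brass part; to be left alone

How it is judged:
By the outcome, as a careful person would: the job done as asked, in the order asked, and still so for the second after the job is handed in, while the arm keeps its last pose, push and grip.
It also fails if it takes over 51 s, if anything falls off the work surface, if the arm or the gripper's body presses on something with over 40 N, if the wrist force passes 120 N, or if a joint passes its speed limit or range.

### The arm

A 6-joint arm with a two-finger parallel gripper is mounted at the origin on a cart in front of the work surface, level with it; the furniture and walls round the work are solid. World frame = base frame: x ahead of the robot, y to its left, z up, the work surface at z = 0. Lengths are in m, angles in rad, forces in N, time in s.
With the tool pointing down it reaches from about 0.425 to 1.125 m from the base axis. Payload 14.9 kg.
Tool frame: the origin (TCP) lies at the very end of the fingers, on their centre line; the grasp point (between the pads) lies 19 mm behind it; x points along the fingers, z is the direction in which the jaws open and shut, and the axes are right-handed (so a half turn about x gives the same grasp; the last joint's range is limited). The gripper opens to 91 mm and grips with 3 to 60 N. Pads are 32 mm wide; open, the fingers measure 118 mm over their backs; the gripper's body (76 mm by 178 mm) begins 60 mm behind the grasp point.
Start: joints at [1.203, 0.379, 1.734, -0, 1.028, -0.033], TCP at [0.23, 0.661, 0.214] pointing down, gripper open.
Joint ranges: [-2.77, 2.77], [-0.74, 2.19], [0, 2.66], [-1.06, 4.2], [0.31, 2.87], [-3.08, 3.08]. Speed limits (rad/s): [1.89, 1.89, 2.39, 3.14, 3.14, 3.14].

### API

Orientations are given as [roll, pitch, yaw] about the fixed x, y, z axes, in that order (R = Rz(yaw) Ry(pitch) Rx(roll)).
In Python, from workcell import arm gives the robot as it stands.
- The arm moves only by the tool carry_out, never from a script. Its argument "rows" is a list of rows, each a list of 7 numbers: the opening, from 0 (shut) to 1 (fully open), then the shift along the tool's x, y, z in cm, then the turn, a rotation vector about the tool's x, y, z in degrees. A call has 1 to 5 rows; each row is the pose to reach, as a shift and turn from the pose commanded when the call began, along the tool's axes at that moment; what a row does not reach only later rows make up. A row lasts 1/8 s, in which the tool goes at most 62.5 mm and 10.7 degrees, less where a joint would pass 70% of its speed; a pose out of reach is approached as far as the arm can. A call with a gripper value outside its range is refused whole. The fingers move at their own pace and stop on an object; "squeeze" is the grip in N (left out, the last holds). Time passes only in rows, so rows that repeat a pose let the fingers close. It gives the time, the measured TCP pose, the force and the opening at its end, in the units of the state.
- arm.state(): the state, without advancing time (a new reading comes with each control period).
- arm.camera(name): name is "scene" or "top" or "wrist"; returns the picture (480x640x3 uint8, blue, green, red); there is no depth.
- arm.camera_info(name): a dict with "vfov" (degrees; the focal length in pixels is half the picture's height over the tangent of half this angle, whatever the lens; pixels are square), "cx", "cy" (the principal point, pixels), "dist" ([k1, k2, p1, p2, k3] as OpenCV has them; the pictures are not rectified), "T" (4x4, takes a point from camera to world coordinates). Camera axes: x right, y down, z forward; pixel columns grow to the right and rows downward; lengths in m; the calibration is good to about 2 mm. A picture is of the moment at which its call begins: read the wrist's pose just before it. camera_info takes no time and is no camera call; for the wrist camera it gives the pose at the moment of the call.
- arm.close_job(): hands the job in, once; it reports no verdict.
The state is a dict: "time_s": time; "joint_pos": joint angles; "joint_velocities": joint speeds; "tau": joint torques, N m; "tcp_pos": TCP position; "ee_rot": TCP orientation; "force": force on the tool from outside, world axes, zero at the start; "ft_torque": the same for the moment, N m; "finger_gap": opening from 0.0 (shut) to 1.0 (fully open).
Only numpy, scipy, OpenCV 4.12 (cv2) and the standard library are available. Lean on these libraries where they do the work, as an engineer would, in place of code of your own. Each camera call takes 0.05 s, during which the arm holds its last target.

## Working session

There is one attempt and no reset: what is moved stays moved. The work goes in short steps, Python scripts to look and compute and a tool call to move; the robot and the scene stay as the last step left them, time stands still between calls to the robot, and variables do not carry over. Pictures are saved under pics/ and viewed, and the job is handed in when it is done.

Besides the shell and the picture viewer there is one more tool, called after "Request:" in YAML: its name, and indented under it one key for each argument. carry_out: Moves the arm, as the interface text tells. Its arguments: {"type":"object","properties":{"rows":{"type":"array"},"squeeze":{"type":"number"}},"required":["rows"]}

```bash
ls; mkdir -p pics; python3 - <<'E'
from workcell import arm
import cv2
s=arm.state(); print(s)
for n in ("scene","top","wrist"):
    i=arm.camera_info(n); print(n,i)
    cv2.imwrite(f"pics/{n}0.png",arm.camera(n))
E
```

```text
pics
{'time_s': 0.0, 'joint_pos': array([ 1.20267592e+00,  3.79441124e-01,  1.73475319e+00,  1.39394987e-05,
        1.02853686e+00, -3.32898312e-02]), 'joint_velocities': array([ 0.00027195,  0.00086915,  0.0007644 ,  0.0004064 , -0.00093147,
        0.00071393]), 'tau': array([ 1.86700519e-03, -7.63710737e+01, -4.34366763e+01,  6.52090693e-02,
        4.22731228e-02, -8.48888226e-05]), 'tcp_pos': array([0.2298801 , 0.66075973, 0.21327916]), 'ee_rot': array([ 3.09782323,  1.56965775, -1.94940353]), 'force': array([ 0.33650115,  0.67007044, -0.17269015]), 'ft_torque': array([ 0.01703228,  0.00139943, -0.00941315]), 'finger_gap': 1.0006632583375001}
scene {'vfov': 52.77812332477122, 'cx': 318.88630510817575, 'cy': 233.2339164452666, 'dist': array([-0.0032819,  0.       ,  0.       ,  0.       ,  0.       ]), 'T': array([[ 0.46195497, -0.61849508,  0.63565827, -0.04156389],
       [-0.8869008 , -0.32042226,  0.33277101, -0.33871836],
       [-0.00213818, -0.71749105, -0.69656444,  0.78450419],
       [ 0.        ,  0.        ,  0.        ,  1.        ]])}
top {'vfov': 57.374364633201274, 'cx': 314.579825794077, 'cy': 239.50561392909816, 'dist': array([0.00189265, 0.        , 0.        , 0.        , 0.        ]), 'T': array([[-0.02192962, -0.98295757,  0.18251987,  0.39180364],
       [-0.99974239,  0.02262926,  0.0017512 , -0.01629577],
       [-0.00585165, -0.18243445, -0.9832006 ,  0.94647792],
       [ 0.        ,  0.        ,  0.        ,  1.        ]])}
wrist {'vfov': 58.11925766707204, 'cx': 318.49788011275837, 'cy': 243.10870723367398, 'dist': array([-0.08909715,  0.        ,  0.        ,  0.        ,  0.        ]), 'T': array([[ 0.32887415,  0.91546915,  0.23185778,  0.16479872],
       [ 0.94437294, -0.3184851 , -0.08201824,  0.68344063],
       [-0.00124192,  0.24593389, -0.96928581,  0.38292756],
       [ 0.        ,  0.        ,  0.        ,  1.        ]])}
```

View pics/scene0.png

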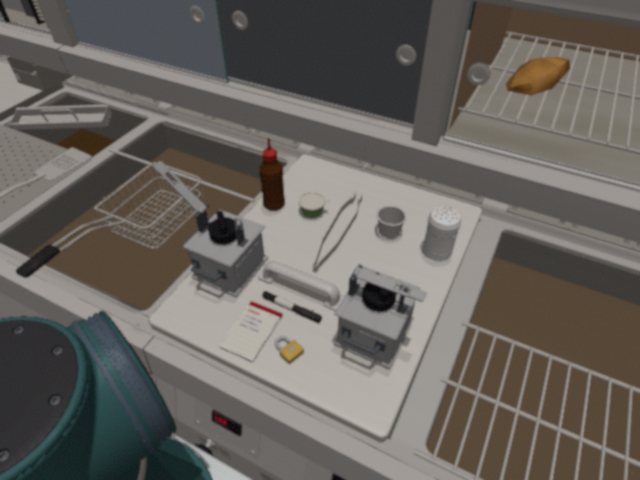

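View pics/top0.png

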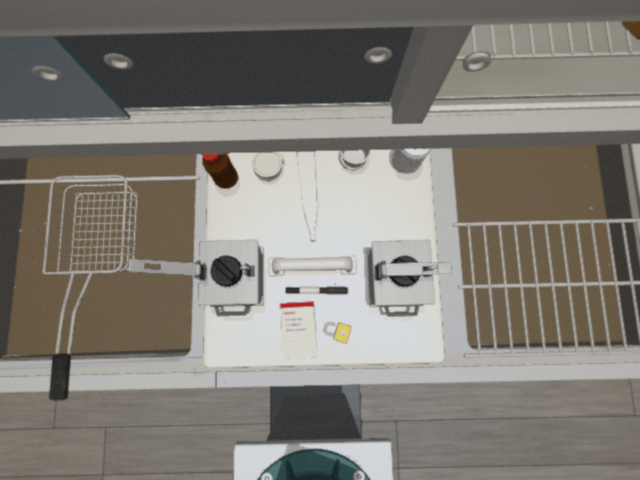

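View pics/wrist0.png

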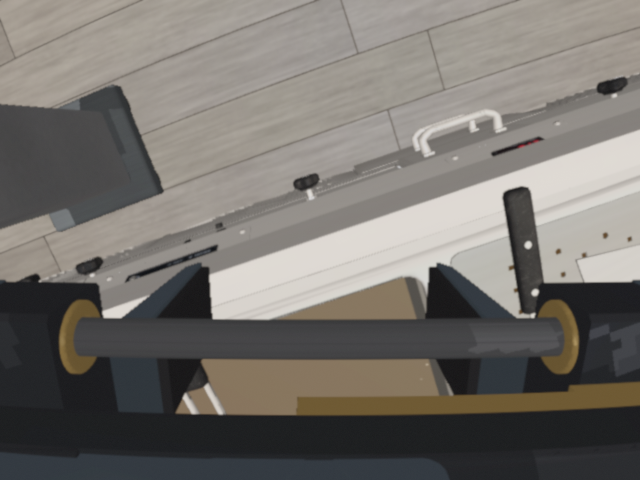

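```bash
python3 - <<'E'
import cv2
a=cv2.imread("pics/scene0.png");b=cv2.imread("pics/top0.png")
cv2.imwrite("pics/s_c.png",cv2.resize(a[250:390,320:450],None,fx=5,fy=5,interpolation=cv2.INTER_CUBIC)[:600])
cv2.imwrite("pics/s_c.png",cv2.resize(a[255:375,320:450],None,fx=5,fy=5,interpolation=cv2.INTER_CUBIC))
cv2.imwrite("pics/t_c.png",cv2.resize(b[225:325,350:470],None,fx=6,fy=6,interpolation=cv2.INTER_CUBIC))
E
```

```text
(no output)
```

View pics/s_c.png

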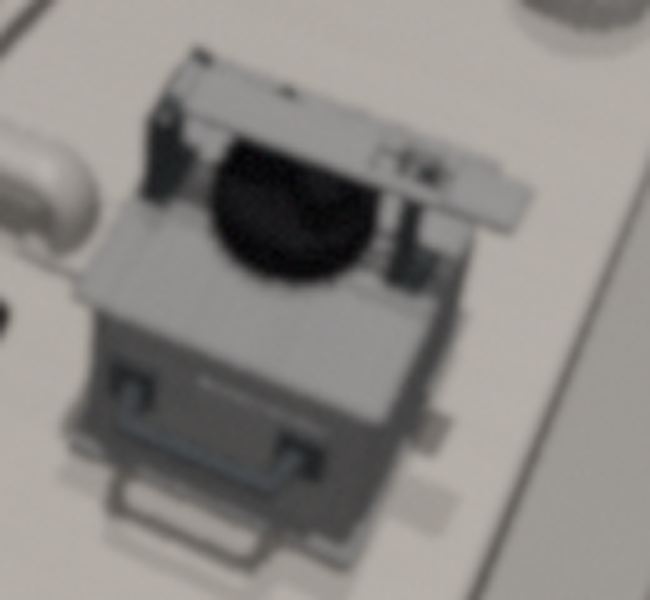

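View pics/t_c.png

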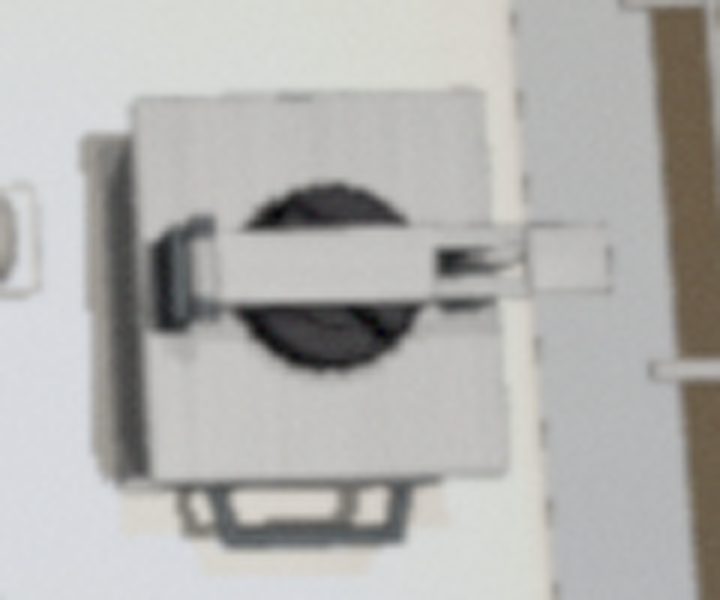

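```bash
cat > h.py <<'E'
import numpy as np, cv2
from workcell import arm
def ray(n,p,info=None):
    i=info or arm.camera_info(n); f=240/np.tan(np.radians(i['vfov'])/2)
    K=np.array([[f,0,i['cx']],[0,f,i['cy']],[0,0,1]])
    u=cv2.undistortPoints(np.array([[p]],float),K,i['dist'])[0,0]
    d=i['T'][:3,:3]@np.array([u[0],u[1],1]); return i['T'][:3,3],d/np.linalg.norm(d)
def plane(n,p,z,info=None):
    o,d=ray(n,p,info); return o+d*(z-o[2])/d[2]
def tri(a,b):
    A=np.zeros((3,3));B=np.zeros(3);
    for o,d in(a,b):
        M=np.eye(3)-np.outer(d,d);A+=M;B+=M@o
    x=np.linalg.solve(A,B); return x,[np.linalg.norm((np.eye(3)-np.outer(d,d))@(x-o)) for o,d in (a,b)]
def proj(n,P,info=None):
    i=info or arm.camera_info(n); f=240/np.tan(np.radians(i['vfov'])/2)
    K=np.array([[f,0,i['cx']],[0,f,i['cy']],[0,0,1]]); Ti=np.linalg.inv(i['T'])
    return cv2.projectPoints(np.atleast_2d(P).astype(float),cv2.Rodrigues(Ti[:3,:3])[0],Ti[:3,3],K,i['dist'])[0][:,0]
E
python3 - <<'E'
from h import *
np.set_printoptions(precision=4,suppress=True)
S=lambda u,v:ray('scene',(320+u/5-.4,255+v/5-.4)); T=lambda u,v:ray('top',(350+u/6-.4,225+v/6-.4))
for nm,s,t in (("FL",(75,292),(147,478)),("FR",(385,415),(508,470)),("tabfar",(535,190),(608,222)),("tabnear",(512,232),(612,292)),("tabc",(505,197),(570,258))):
    print(nm,tri(S(*s),T(*t)))
for z in (.1,.11,.12):
  print(z,[plane('top',(350+u/6-.4,225+v/6-.4),z)[:2] for u,v in((133,98),(484,92),(508,470),(147,478))])
E
```

```text
FL (array([ 0.421 , -0.1265,  0.0969]), [np.float64(0.0005142040980970788), np.float64(0.0005142040980969973)])
FR (array([ 0.421 , -0.2409,  0.1004]), [np.float64(0.0006746469198668222), np.float64(0.0006746469198668214)])
tabfar (array([ 0.4924, -0.2618,  0.1522]), [np.float64(0.000437643844606813), np.float64(0.00043764384460681047)])
tabnear (array([ 0.4709, -0.2609,  0.1536]), [np.float64(0.0004434581746913066), np.float64(0.0004434581746912745)])
tabc (array([ 0.4831, -0.2519,  0.1522]), [np.float64(0.0021843118626950703), np.float64(0.0021843118626951154)])
0.1 [array([ 0.5435, -0.1268]), array([ 0.5429, -0.2414]), array([ 0.4206, -0.2404]), array([ 0.4206, -0.1256])]
0.11 [array([ 0.5417, -0.1255]), array([ 0.5411, -0.2387]), array([ 0.4203, -0.2378]), array([ 0.4203, -0.1243])]
0.12 [array([ 0.5399, -0.1242]), array([ 0.5393, -0.2361]), array([ 0.4199, -0.2351]), array([ 0.4199, -0.123 ])]
```

```bash
python3 - <<'E'
from h import *
from scipy.spatial.transform import Rotation as Ro
np.set_printoptions(precision=4,suppress=True)
s=arm.state();R=Ro.from_euler('xyz',s['ee_rot']).as_matrix();print(R)
# target: tool x down, tool z along +/- world x
for sg in(1,-1):
    z=np.array([sg,0,0.]);x=np.array([0,0,-1.]);y=np.cross(z,x)
    Rt=np.c_[x,y,z]; rv=Ro.from_matrix(R.T@Rt).as_rotvec(degrees=True); print(sg,rv, R.T@(np.array([.482,-.252,.36])-s['tcp_pos'])*100)
print([round(plane('top',p,.137)[k],3) for p in((228,270),(404,272)) for k in(0,1)])
E
```

```text
[[-0.0003 -0.9445  0.3286]
 [-0.0008  0.3286  0.9445]
 [-1.      0.     -0.0008]]
1 [70.8168 -0.0428  0.0287] [-14.5916 -53.8042 -77.9459]
-1 [-109.1831   -0.0314   -0.0469] [-14.5916 -53.8042 -77.9459]
[np.float64(0.488), np.float64(0.147), np.float64(0.477), np.float64(-0.179)]
```

Request:
carry_out:
  rows:
    - [1,-6,0,0,0,0,0]
    - [1,-12,0,0,0,0,0]
    - [1,-15,-3.9,-3,9,0,0]
    - [1,-15,-8.5,-6.5,18,0,0]
    - [1,-15,-13,-10,27,0,0]

```text
time_s: 0.78
tcp_pos: [0.3205, 0.5225, 0.3642]
ee_rot: [0.027, 1.57, 0.787]
force: [0.8, -0.0, -0.4]
finger_gap: 0.999
```

```bash
cat > g.py <<'E'
# usage: g.py x y z yawdeg  -> shift and turn in tool axes
import sys
from h import *
from scipy.spatial.transform import Rotation as Ro
np.set_printoptions(precision=3,suppress=True)
s=arm.state();R=Ro.from_euler('xyz',s['ee_rot']).as_matrix()
x,y,z,w=map(float,sys.argv[1:5])
zz=np.array([np.cos(np.radians(w)),np.sin(np.radians(w)),0]);xx=np.array([0,0,-1.]);Rt=np.c_[xx,np.cross(zz,xx),zz]
print('t',round(s['time_s'],2),'pos',s['tcp_pos'],'j',s['joint_pos'],'F',s['force'],'M',s['ft_torque'],'gap',round(float(s['finger_gap']),3))
print('Rcols z',R[:,2],'x',R[:,0]); print('shift cm',R.T@(np.array([x,y,z])-s['tcp_pos'])*100,'turn',Ro.from_matrix(R.T@Rt).as_rotvec(degrees=True))
E
python3 g.py .5 .2 .36 0
```

```text
t 0.78 pos [0.321 0.523 0.364] j [ 0.983  0.098  1.8   -0.     1.243  0.222] F [ 0.775 -0.012 -0.404] M [-0.06   0.013 -0.021] gap 0.999
Rcols z [0.725 0.689 0.   ] x [ 0.  0. -1.]
shift cm [  0.411 -35.741  -9.218] turn [43.554  0.024 -0.01 ]
```

Request:
carry_out:
  rows:
    - [1,0,-5.8,-1.5,9,0,0]
    - [1,0,-11.6,-3,18,0,0]
    - [1,0,-17.4,-4.5,27,0,0]
    - [1,0,-23.2,-6,36,0,0]
    - [1,0,-29,-7.5,43.5,0,0]

```text
time_s: 1.4
tcp_pos: [0.4671, 0.261, 0.364]
ee_rot: [0.388, 1.571, 0.39]
force: [-0.2, 0.2, 0.8]
finger_gap: 1.001
```

```bash
python3 g.py .48 -.252 .3 0
```

```text
t 1.4 pos [0.467 0.261 0.364] j [ 0.466 -0.042  1.944 -0.     1.239  0.465] F [-0.232  0.235  0.769] M [-0.102  0.027 -0.017] gap 1.001
Rcols z [1.    0.001 0.   ] x [ 0.  0. -1.]
shift cm [  6.394 -51.301   1.231] turn [ 0.061  0.013 -0.005]
```

Request:
carry_out:
  rows:
    - [1,0,-6,0.5,0,0,0]
    - [1,0,-12,1,0,0,0]
    - [1,0,-18,1.2,0,0,0]
    - [1,0,-24,1.2,0,0,0]
    - [1,0,-30,1.2,0,0,0]

```text
time_s: 2.02
tcp_pos: [0.4798, -0.039, 0.364]
ee_rot: [-0.083, 1.57, -0.078]
force: [1.3, 0.2, 0.6]
finger_gap: 0.997
```

Request:
carry_out:
  rows:
    - [1,0,-6,0,0,0,0]
    - [1,0,-12,0,0,0,0]
    - [1,0,-18,0,0,0,0]
    - [1,2,-21,0,0,0,0]
    - [1,5,-21.3,0,0,0,0]

```text
time_s: 2.65
tcp_pos: [0.4815, -0.2523, 0.3137]
ee_rot: [-0.649, 1.569, -0.646]
force: [-0.5, 1.1, -0.6]
finger_gap: 1.001
```

```bash
python3 g.py .482 -.252 .135 0; python3 - <<'E'
from h import *
i=arm.camera_info('wrist');cv2.imwrite('pics/w1.png',arm.camera('wrist'))
np.save('w1T.npy',i['T'])
print(i['T']); print(proj('wrist',[[.482,-.249,.151],[.482,-.139,.151],[.542,-.239,.1],[.422,-.239,.1]],i))
E
```

```text
t 2.65 pos [ 0.481 -0.252  0.314] j [-0.525  0.017  1.978 -0.     1.145 -0.528] F [-0.46   1.078 -0.569] M [-0.077  0.01  -0.002] gap 1.001
Rcols z [1.    0.003 0.001] x [ 0.001 -0.001 -1.   ]
shift cm [17.872  0.039  0.035] turn [0.179 0.06  0.046]
[[ 9.99995885e-01  2.61764696e-03  1.17368619e-03  4.81240861e-01]
 [ 2.82656798e-03 -9.68947749e-01 -2.47249409e-01 -1.83200833e-01]
 [ 4.90028923e-04  2.47251709e-01 -9.68951161e-01  4.83230915e-01]
 [ 0.00000000e+00  0.00000000e+00  0.00000000e+00  1.00000000e+00]]
[[319.02181364 219.63243193]
 [319.48519135  72.04192515]
 [386.0219921  197.80941592]
 [251.87121316 197.43970612]]
```

View pics/w1.png

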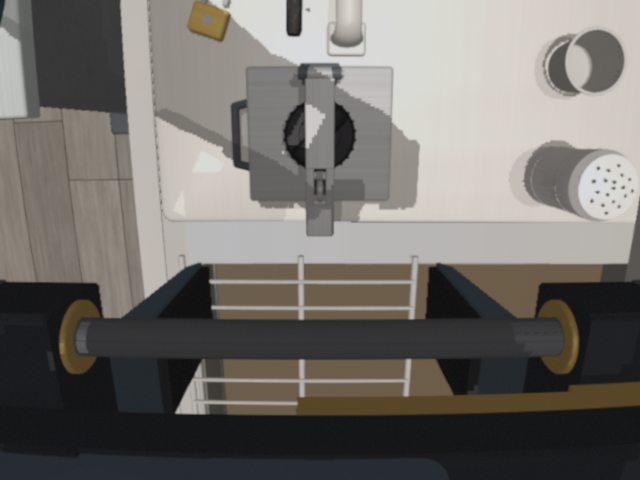

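```bash
python3 - <<'E'
from h import *
i=arm.camera_info('wrist'); i['T']=np.load('w1T.npy')
for p in((306,235),(333,235),(319,65),(250,200),(391,200)): print(p,plane('wrist',p,.154 if p[1]>201 else .1,i))
a=cv2.imread('pics/w1.png');cv2.imwrite('pics/w1c.png',cv2.resize(a[50:250,220:420],None,fx=3,fy=3,interpolation=cv2.INTER_CUBIC))
E
```

```text
(306, 235) [ 0.47183518 -0.26068521  0.154     ]
(333, 235) [ 0.49297708 -0.26062772  0.154     ]
(319, 65) [ 0.4816904 -0.1265058  0.1      ]
(250, 200) [ 0.4202418  -0.24130861  0.1       ]
(391, 200) [ 0.5465573  -0.24095027  0.1       ]
```

View pics/w1c.png

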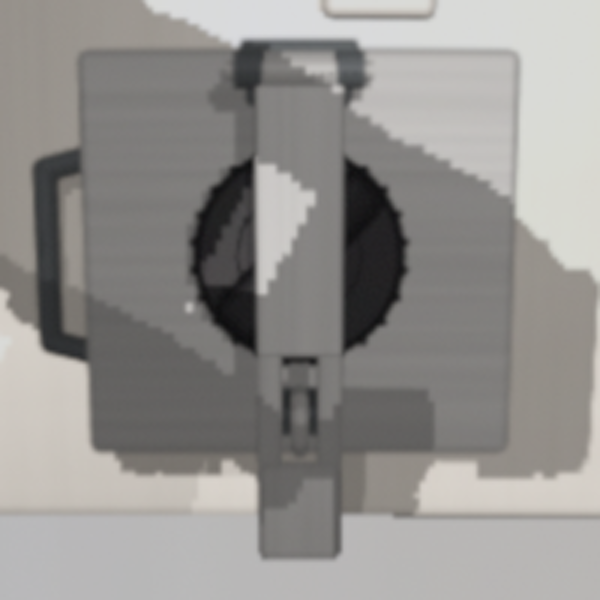

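Request:
carry_out:
  rows:
    - [0.6,5,0.2,0.1,0,0,0]
    - [0.5,10,0.2,0.1,0,0,0]
    - [0.5,14,0.2,0.1,0,0,0]
    - [0.5,17,0.2,0.1,0,0,0]
    - [0.5,18.1,0.2,0.1,0,0,0]

```text
time_s: 3.32
tcp_pos: [0.4819, -0.2475, 0.1318]
ee_rot: [2.618, 1.568, 2.624]
force: [0.4, 0.3, 0.9]
finger_gap: 0.506
```

Request:
carry_out:
  rows:
    - [0,0,0,0,0,0,0]
    - [0,0,0,0,0,0,0]
    - [0,0,0,0,0,0,0]
    - [0,0,0,0,0,0,0]
  squeeze: 12

```text
time_s: 3.82
tcp_pos: [0.4825, -0.2484, 0.1341]
ee_rot: [-1.14, 1.57, -1.134]
force: [-5.6, -1.3, 5.4]
finger_gap: 0.24
```

```bash
python3 g.py .482 -.252 .135 0; python3 - <<'E'
from h import *
cv2.imwrite('pics/s2.png',cv2.resize(arm.camera('scene')[200:400,280:500],None,fx=3,fy=3))
E
```

```text
t 3.83 pos [ 0.482 -0.248  0.134] j [-0.518  0.25   2.088 -0.001  0.803 -0.523] F [-5.567 -1.308  5.399] M [-0.251  0.985 -0.033] gap 0.24
Rcols z [1.    0.006 0.   ] x [ 0.    -0.001 -1.   ]
shift cm [-0.093 -0.355 -0.051] turn [0.325 0.019 0.04 ]
```

View pics/s2.png

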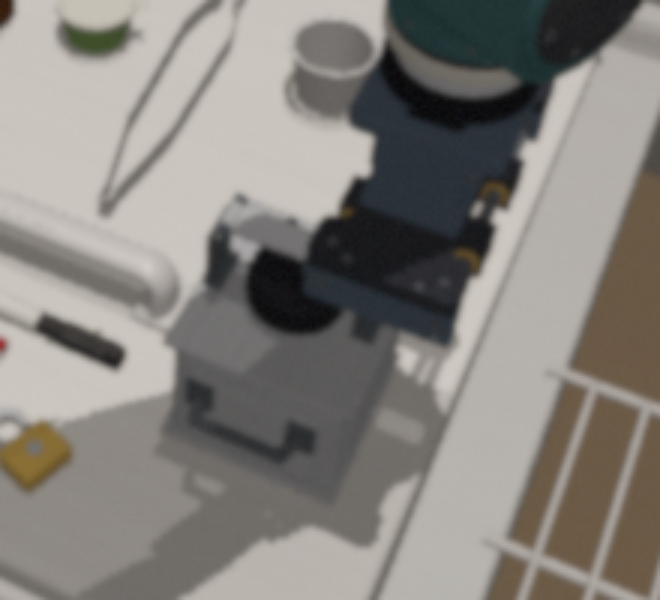

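Request:
carry_out:
  rows:
    - [0,-2.19,0.22,0,0,0,0]
    - [0,-4.28,0.87,0,0,0,0]
    - [0,-6.21,1.92,0,0,0,0]
    - [0,-7.89,3.34,0,0,0,0]
    - [0,-9.26,5.06,0,0,0,0]

```text
time_s: 4.5
tcp_pos: [0.4821, -0.1966, 0.2267]
ee_rot: [-0.774, 1.57, -0.769]
force: [1.5, 1.1, -4.5]
finger_gap: 0.244
```

```bash
python3 g.py .482 -.198 .227 0; python3 - <<'E'
from h import *
cv2.imwrite('pics/s3.png',cv2.resize(arm.camera('scene')[150:350,280:500],None,fx=3,fy=3))
E
```

```text
t 4.5 pos [ 0.482 -0.197  0.227] j [-0.432  0.077  2.087 -0.     0.977 -0.437] F [ 1.529  1.057 -4.507] M [-0.041 -0.215 -0.01 ] gap 0.244
Rcols z [1.    0.005 0.   ] x [ 0. -0. -1.]
shift cm [-0.032 -0.142 -0.015] turn [0.312 0.023 0.022]
```

View pics/s3.png

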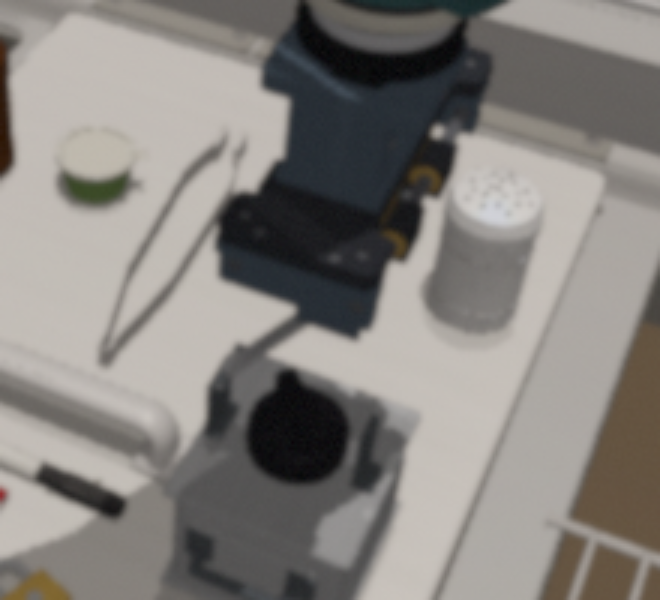

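Request:
carry_out:
  rows:
    - [0,-0.99,1.95,0,0,0,0]
    - [0,-1.58,4.07,0,0,0,0]
    - [0,-1.74,6.26,0,0,0,0]
    - [0,-1.45,8.44,0,0,0,0]
    - [0,-0.74,10.52,0,0,0,0]

```text
time_s: 5.18
tcp_pos: [0.4817, -0.0909, 0.2336]
ee_rot: [-0.142, 1.57, -0.136]
force: [2.2, -4.0, -2.6]
finger_gap: 0.24
```

```bash
python3 g.py .482 -.198 .227 0; python3 - <<'E'
from h import *
cv2.imwrite('pics/s4.png',cv2.resize(arm.camera('scene')[150:350,250:470],None,fx=3,fy=3))
E
```

```text
t 5.17 pos [ 0.482 -0.091  0.234] j [-0.234  0.014  2.139  0.     0.988 -0.24 ] F [ 2.248 -3.99  -2.644] M [-0.719 -0.251  0.012] gap 0.24
Rcols z [1.    0.006 0.001] x [ 0.001 -0.    -1.   ]
shift cm [  0.658 -10.712  -0.037] turn [0.34  0.056 0.008]
```

View pics/s4.png

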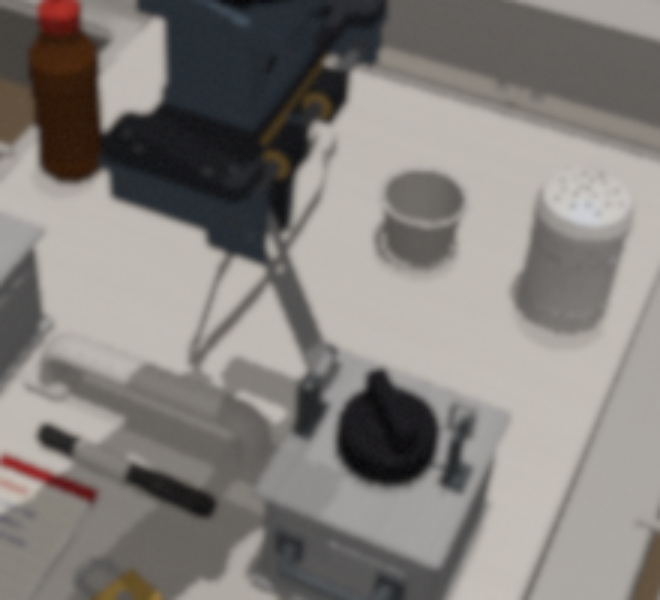

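Request:
carry_out:
  rows:
    - [0,0.8,1.44,0,0,0,0]
    - [0,1.8,2.75,0,0,0,0]
    - [0.6,1.8,2.75,0,0,0,0]
    - [0.6,1.8,2.75,0,0,0,0]
    - [0.6,1.8,2.75,0,0,0,0]

```text
time_s: 5.85
tcp_pos: [0.4815, -0.0651, 0.2151]
ee_rot: [-0.212, 1.571, -0.207]
force: [0.5, 0.4, -0.2]
finger_gap: 0.535
```

Request:
carry_out:
  rows:
    - [0.6,-4,0,0,0,0,0]
    - [0.6,-8,-1,0,0,0,0]
    - [0.6,-9,-3,0,-8,0,0]
    - [0.6,-9,-3,0,-16,0,0]
    - [0.6,-9,-3,0,-16,0,0]

```text
time_s: 6.48
tcp_pos: [0.4816, -0.0952, 0.3052]
ee_rot: [-0.483, 1.57, -0.2]
force: [-0.3, 0.3, -0.2]
finger_gap: 0.6
```

```bash
python3 g.py .482 -.183 .30 -45; python3 - <<'E'
from h import *
cv2.imwrite('pics/s5.png',cv2.resize(arm.camera('scene')[150:350,250:470],None,fx=3,fy=3))
E
```

```text
t 6.47 pos [ 0.482 -0.095  0.305] j [-0.243 -0.071  2.08   0.     1.132 -0.526] F [-0.256  0.292 -0.192] M [-0.074  0.023 -0.023] gap 0.6
Rcols z [0.96  0.279 0.   ] x [ 0. -0. -1.]
shift cm [ 0.517 -8.44  -2.411] turn [61.223  0.022 -0.001]
```

View pics/s5.png

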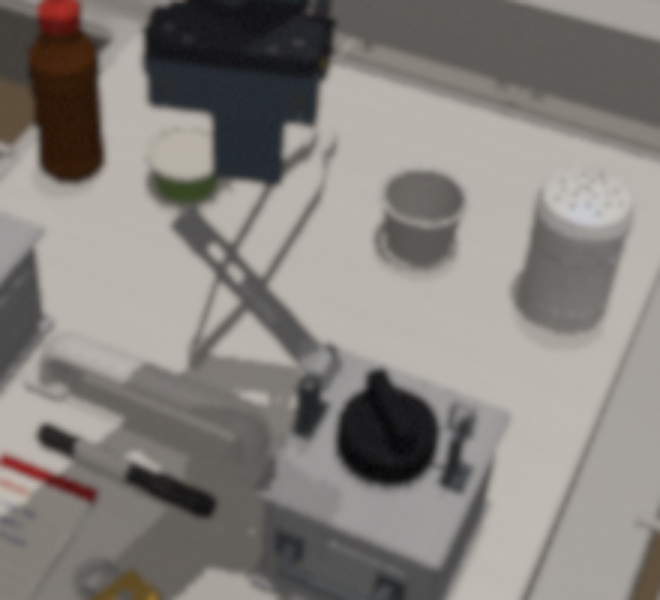

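Request:
carry_out:
  rows:
    - [0.5,0,-1.7,-0.5,10.2,0,0]
    - [0.5,0,-3.4,-1,20.4,0,0]
    - [0.5,0,-5.1,-1.5,30.6,0,0]
    - [0.5,0,-6.8,-2,40.8,0,0]
    - [0.5,0,-8.4,-2.4,51,0,0]

```text
time_s: 7.15
tcp_pos: [0.482, -0.1827, 0.3047]
ee_rot: [-2.925, 1.57, 2.744]
force: [0.4, -0.2, 0.0]
finger_gap: 0.499
```

Request:
carry_out:
  rows:
    - [0.5,0,0,0,10.2,0,0]
    - [0.5,0,0,0,10.2,0,0]

```text
time_s: 7.4
tcp_pos: [0.4821, -0.1822, 0.3047]
ee_rot: [-2.778, 1.57, 2.72]
force: [0.1, 0.1, 0.3]
finger_gap: 0.496
```

```bash
python3 g.py .482 -.183 .1285 -45; python3 - <<'E'
from h import *
i=arm.camera_info('wrist');cv2.imwrite('pics/w6.png',arm.camera('wrist'))
np.save('w6T.npy',i['T'])
t=arm.camera('top');cv2.imwrite('pics/t6.png',cv2.resize(t[200:320,340:480],None,fx=5,fy=5,interpolation=cv2.INTER_CUBIC))
d=.026/2**.5
P=[[.482,-.183,.147],[.482+d,-.183+d,.147],[.482-d,-.183-d,.147]]
print(proj('wrist',P,i)); print((proj('top',P)-[340,200])*5)
E
```

```text
t 7.4 pos [ 0.482 -0.182  0.305] j [-0.407 -0.024  2.036  0.     1.13   0.378] F [0.15  0.07  0.258] M [-0.064  0.103  0.018] gap 0.496
Rcols z [ 0.707 -0.707 -0.   ] x [-0.  0. -1.]
shift cm [17.622 -0.061  0.06 ] turn [ 0.028 -0.023  0.009]
[[319.06786725 225.99076416]
 [319.08331728 192.53145822]
 [319.05240468 258.2421601 ]]
[[335.92293304 343.57695337]
 [282.83025155 294.89473115]
 [389.47053621 392.67515545]]
```

View pics/w6.png

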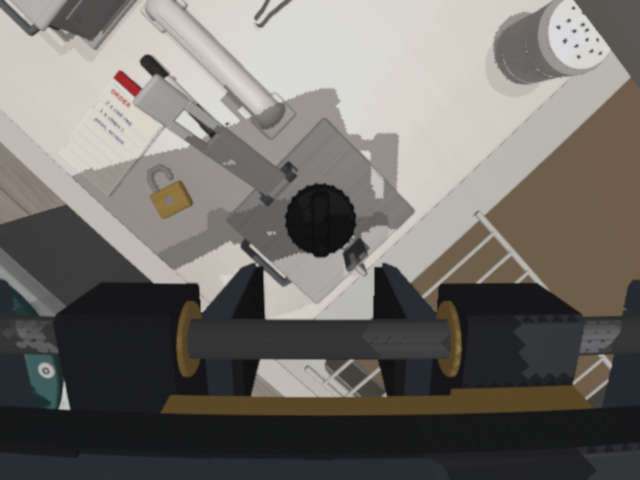

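View pics/t6.png

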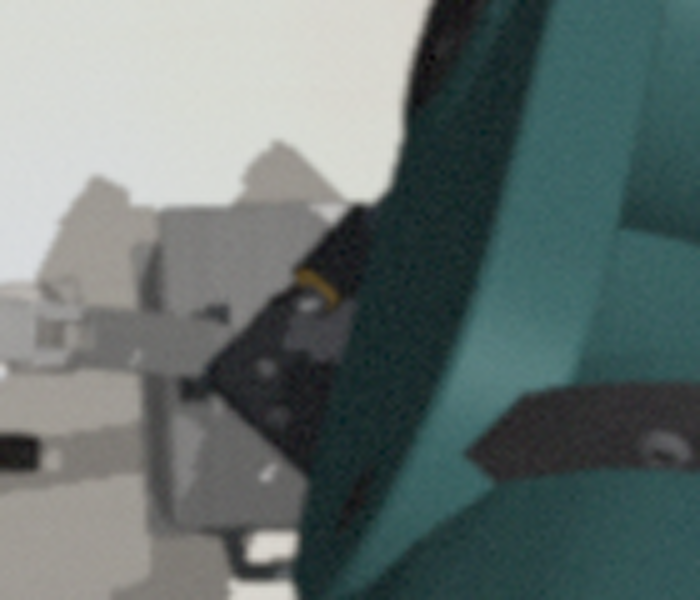

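```bash
python3 - <<'E'
from h import *
a=cv2.imread('pics/w6.png')[170:270,270:370]
b=cv2.resize(a,None,fx=6,fy=6,interpolation=cv2.INTER_CUBIC).astype(float)*5
cv2.imwrite('pics/w6c.png',np.clip(b,0,255).astype(np.uint8))
E
```

```text
(no output)
```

View pics/w6c.png

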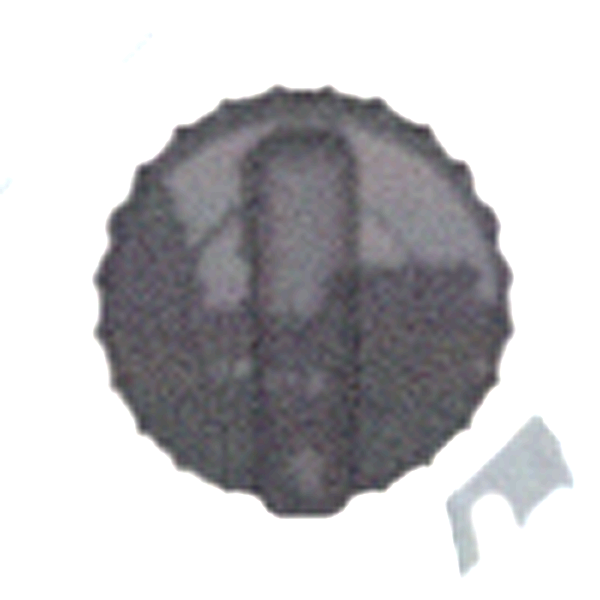

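Request:
carry_out:
  rows:
    - [0.35,5,0.05,0.15,0,0,0]
    - [0.35,10,0.05,0.15,0,0,0]
    - [0.35,14,0.05,0.15,0,0,0]
    - [0.35,16.8,0.05,0.15,0,0,0]
    - [0.35,17.5,0.05,0.15,0,0,0]

```text
time_s: 8.12
tcp_pos: [0.4827, -0.1823, 0.1285]
ee_rot: [-2.766, 1.568, 2.736]
force: [0.4, 0.3, 0.3]
finger_gap: 0.348
```

Request:
carry_out:
  rows:
    - [0,0,0,0,0,0,0]
    - [0,0,0,0,0,0,0]
    - [0,0,0,0,0,0,0]
    - [0,0,0,0,0,0,0]
  squeeze: 30

```text
time_s: 8.62
tcp_pos: [0.4843, -0.1831, 0.1311]
ee_rot: [0.426, 1.569, -0.357]
force: [-1.6, 1.8, 7.9]
finger_gap: 0.154
```

```bash
python3 g.py .482 -.183 .1285 -45
```

```text
t 8.62 pos [ 0.484 -0.183  0.131] j [-0.407  0.217  2.138  0.     0.784  0.376] F [-1.619  1.82   7.907] M [ 0.114  0.336 -0.055] gap 0.154
Rcols z [ 0.709 -0.706  0.002] x [ 0.002 -0.001 -1.   ]
shift cm [ 0.264 -0.156 -0.176] turn [ 0.129  0.099 -0.045]
```

Request:
carry_out:
  rows:
    - [0,-0.15,0,0.1,-3,0,0]
    - [0,-0.15,0,0.1,-6,0,0]
    - [0,-0.15,0,0.1,-9,0,0]
    - [0,-0.15,0,0.1,-9,0,0]
  squeeze: 35

```text
time_s: 9.12
tcp_pos: [0.4839, -0.183, 0.1316]
ee_rot: [2.462, 1.569, 1.834]
force: [-1.3, 4.6, -0.6]
finger_gap: 0.156
```

```bash
python3 g.py .482 -.183 .1285 -45
```

```text
t 9.12 pos [ 0.484 -0.183  0.132] j [-0.407  0.217  2.138  0.002  0.788  0.22 ] F [-1.33   4.58  -0.628] M [ 0.905  0.403 -1.221] gap 0.156
Rcols z [ 0.809 -0.587 -0.001] x [-0.     0.001 -1.   ]
shift cm [ 0.314 -0.111 -0.157] turn [ 9.027 -0.067 -0.046]
```

Request:
carry_out:
  rows:
    - [0,0,0,0,6,0,0]
    - [0,0,0,0,12,0,0]
    - [0,0,0,0,18,0,0]
    - [0,0,0,0,18,0,0]

```text
time_s: 9.62
tcp_pos: [0.4845, -0.1837, 0.1319]
ee_rot: [0.433, 1.57, -0.507]
force: [0.0, 0.6, -0.3]
finger_gap: 0.153
```

```bash
python3 g.py .482 -.183 .1285 -45
```

```text
t 9.62 pos [ 0.484 -0.184  0.132] j [-0.407  0.217  2.137 -0.     0.787  0.533] F [ 0.035  0.631 -0.347] M [-0.072  0.091  0.028] gap 0.153
Rcols z [ 0.59  -0.807  0.001] x [ 0.001 -0.    -1.   ]
shift cm [ 0.337 -0.158 -0.203] turn [-8.85   0.04  -0.015]
```

Request:
carry_out:
  rows:
    - [0,0,0,0,9,0,0]
    - [0,0,0,0,18,0,0]
    - [0,0,0,0,27,0,0]
    - [0,0,0,0,36,0,0]
    - [0,0,0,0,44,0,0]

```text
time_s: 10.25
tcp_pos: [0.4844, -0.1837, 0.1317]
ee_rot: [1.106, 1.57, -0.604]
force: [0.1, -1.3, -0.8]
finger_gap: 0.152
```

```bash
python3 g.py .482 -.183 .1285 -45
```

```text
t 10.25 pos [ 0.484 -0.184  0.132] j [-0.407  0.217  2.137 -0.     0.787  1.303] F [ 0.141 -1.254 -0.797] M [0.004 0.146 0.023] gap 0.152
Rcols z [-0.139 -0.99   0.   ] x [ 0. -0. -1.]
shift cm [ 0.323 -0.248 -0.032] turn [-52.991   0.023  -0.017]
```

Request:
carry_out:
  rows:
    - [0,0,0,0,4,0,0]
    - [0,0,0,0,8,0,0]
    - [0,0,0,0,8,0,0]

```text
time_s: 10.62
tcp_pos: [0.4844, -0.1836, 0.1317]
ee_rot: [1.242, 1.57, -0.604]
force: [0.2, 0.3, -1.1]
finger_gap: 0.15
```

```bash
python3 g.py .482 -.183 .1285 -45; python3 - <<'E'
from h import *
cv2.imwrite('pics/s7.png',cv2.resize(arm.camera('scene')[200:400,280:500],None,fx=3,fy=3))
i=arm.camera_info('wrist');cv2.imwrite('pics/w7.png',arm.camera('wrist'))
E
```

```text
t 10.62 pos [ 0.484 -0.184  0.132] j [-0.407  0.217  2.137 -0.     0.787  1.438] F [ 0.203  0.325 -1.065] M [-0.01   0.137  0.041] gap 0.15
Rcols z [-0.271 -0.963  0.   ] x [ 0. -0. -1.]
shift cm [ 0.316 -0.245  0.002] turn [-60.735   0.016  -0.014]
```

View pics/s7.png

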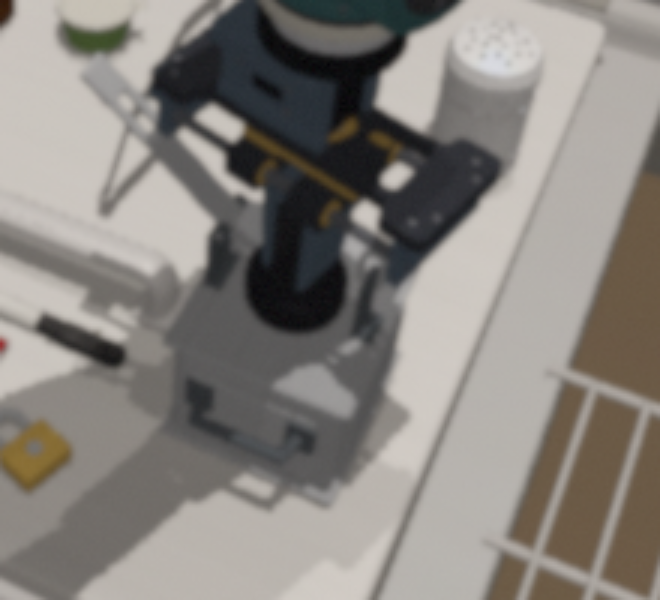

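View pics/w7.png

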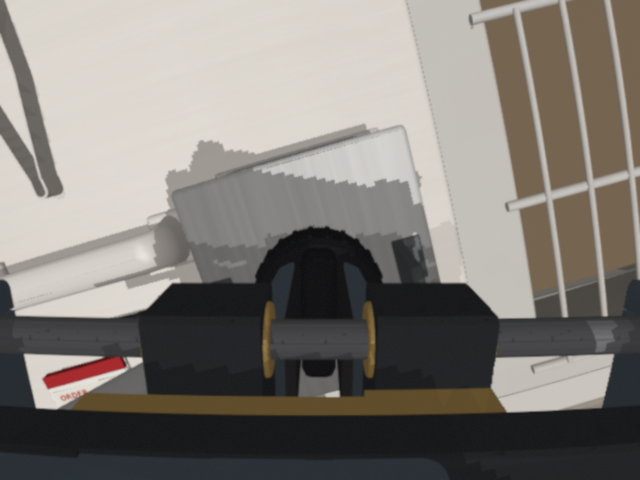

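Request:
carry_out:
  rows:
    - [0,-0.3,0,0,0,0,0]
    - [0,-0.6,0,0,0,0,0]
    - [0,-0.9,0,0,0,0,0]
    - [0,-1.2,0,0,0,0,0]

```text
time_s: 11.22
tcp_pos: [0.4843, -0.1836, 0.1437]
ee_rot: [1.28, 1.571, -0.568]
force: [-0.0, 0.3, -0.8]
finger_gap: 0.15
```

```bash
python3 g.py .484 -.1836 .222 -105.7
```

```text
t 11.22 pos [ 0.484 -0.184  0.144] j [-0.407  0.197  2.133 -0.     0.811  1.44 ] F [-0.023  0.27  -0.775] M [-0.017  0.182  0.042] gap 0.15
Rcols z [-0.273 -0.962  0.   ] x [ 0. -0. -1.]
shift cm [-7.828 -0.032  0.006] turn [-0.172  0.003 -0.01 ]
```

Request:
carry_out:
  rows:
    - [0,-1.5,0,0,0,0,0]
    - [0,-3.5,0,0,0,0,0]
    - [0,-5.5,0,0,0,0,0]
    - [0,-7.2,0,0,0,0,0]
    - [0,-7.8,0,0,0,0,0]

```text
time_s: 11.85
tcp_pos: [0.4848, -0.1838, 0.2229]
ee_rot: [1.442, 1.569, -0.406]
force: [-0.2, -0.6, -0.8]
finger_gap: 0.15
```

Request:
carry_out:
  rows:
    - [0,0,0,0,0,0,0]
    - [0,0,0,0,0,0,0]

```text
time_s: 12.1
tcp_pos: [0.4839, -0.1834, 0.2208]
ee_rot: [-1.694, 1.57, 2.741]
force: [0.3, -0.5, -1.0]
finger_gap: 0.15
```

```bash
python3 g.py .482 -.183 .222 -105.7; python3 - <<'E'
from h import *
cv2.imwrite('pics/s8.png',cv2.resize(arm.camera('scene')[200:400,250:470],None,fx=3,fy=3))
t=arm.camera('top');cv2.imwrite('pics/t8.png',t)
i=arm.camera_info('wrist');cv2.imwrite('pics/w8.png',arm.camera('wrist'))
print((proj('scene',[.4825,-.183,.122])-[250,200])*3,(proj('scene',[.4825,-.183,.103+.09])-[250,200])*3)
E
```

```text
t 12.1 pos [ 0.484 -0.183  0.221] j [-0.407  0.08   2.096 -0.     0.967  1.441] F [ 0.284 -0.516 -1.043] M [-0.005  0.127  0.009] gap 0.15
Rcols z [-0.274 -0.962 -0.   ] x [-0.001  0.    -1.   ]
shift cm [-0.122 -0.196  0.012] turn [-0.181 -0.007  0.059]
[[387.34811969 273.38053364]] [[398.2897739 191.4141287]]
```

View pics/s8.png

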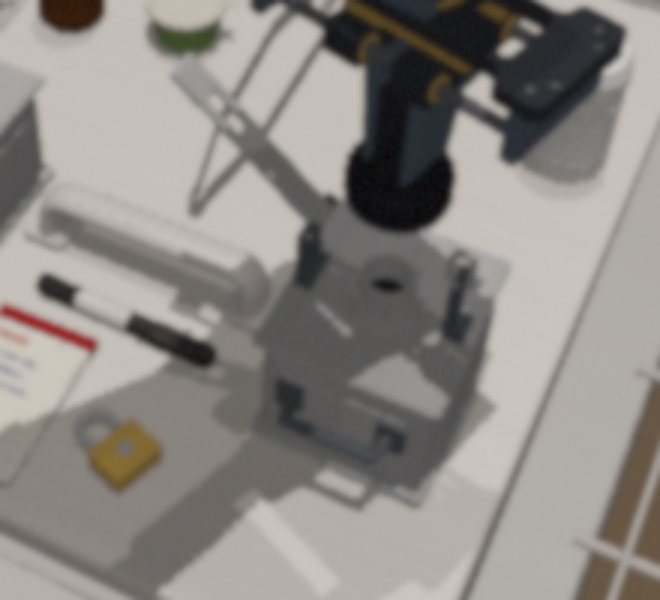

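View pics/t8.png

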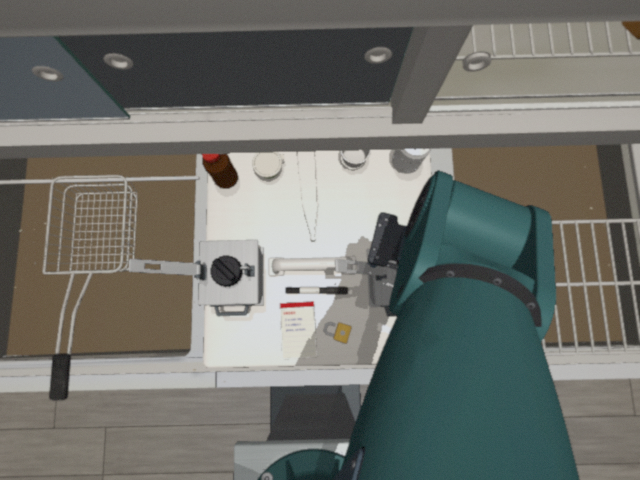

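View pics/w8.png

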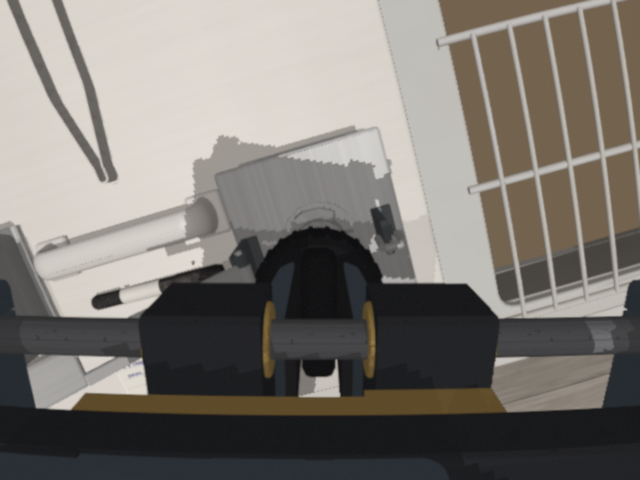

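```bash
python3 -c "
from workcell import arm
print(arm.close_job()); s=arm.state(); print(s['time_s'],s['tcp_pos'],s['finger_gap'])"
```

```text
the job is handed in; nothing more can be done
None
the job is handed in; nothing more can be done
```

The right-hand can is open, and the arm finished holding its cap level above the neck. The job was handed in at about 12.3 s; it reports no verdict.

- **Hasp:** I pinched the tab by its side edges and swung it over to about 2.3 rad. On release it fell over and stayed there, clear of the neck.
- **Which way it loosens:** turning counter-clockwise (seen from above) met a stop at about 1.2 N·m. Clockwise turned with almost no resistance, so the thread is left-hand. I turned it about 61° (1.06 rad) clockwise.
- **Cap:** it came straight off with no pull. It sits 89 mm higher than it did, within about 0.5 mm sideways of where it came off the neck, with the tool within 0.1° of vertical. The gripper opening still reads 14 mm, the thickness of the bar.
- **Surroundings:** the last pictures show the neck open. The other can and the objects in view look unmoved; this was judged by eye, not measured.

The closing fingers pushed the tool up about 2.6 mm when it took the cap, with up to 8 N. I eased that off before turning. When I felt for the stop, the bar may have slipped up to 3° in the fingers. After the turn the wrist picture showed the bar still lined up with them.

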